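# Wind up the cup tray of a coffee stand

### The job

Raise the cup on the pour-over coffee stand: fit the loose crank handle onto the square head on top of the stand's screw spindle and wind it clockwise until the black pointer of the blue tray is level with the red set-mark on the scale. Then lift the crank off and stand it upright on the worktop again. Do not push the tray itself; the cup must stay standing on it, and leave the other things alone.

Things in the scene. Friction and masses are not known exactly. Their poses are not given: they have to be found in the camera images.
- stand: Pour-over coffee stand, fixed: dark wooden base 270 x 130 x 14 mm, from x = -40 to 230 mm. Origin on the worktop under the vertical screw spindle, z up, +x from the spindle towards the cup and dripper. Two guide rods 68 mm apart along y carry a dark steel bridge (28 x 92 mm, top at z = 173 mm) under the spindle's square head. White scale strip on the -x side.
- drive_foot (a point): Centre of the round collar (28 mm wide) at the foot of the square drive head, on the spindle axis, 180 mm over the worktop; the crank's underside rests here when fitted. The head is 12 x 12 mm and rises 23 mm above it. The point turns with the spindle: its x and y axes are square to the head's flats, z up.
- spindle (a joint): Spindle angle, rad: 0 at the start with the tray fully down, growing clockwise seen from above, at most 16.3. One turn (6.283) lifts the tray 20 mm. Stiff enough (0.06 N m friction) to stay where it is left.
- pointer (a point): Tip of the black pointer (14 mm wide, 2 mm thick) that moves with the tray along the scale, to the right of the mark as the robot sees it; 36 mm above the worktop with the tray down.
- mark (a point): Middle of the red set-mark clip (6 mm high, 14 mm wide) on the scale, 22 to 38 mm above the pointer's lowest position. It stays where it is; do not move it.
- crank: Loose crank, 0.26 to 0.4 kg, standing on its hub. Origin: centre of the hub's underside, z up, +x along the arm. Hub 32 x 32 mm, 24 mm high, square socket below (14.4 mm wide, 24 deep, chamfered, sides along x and y); on it a square grip 24 x 24 mm, z = 24 to 54. Arm 14 mm wide, z = 24 to 31, to x = 65. At x = 55 an upright wooden knob, 23 mm wide, z = 31 to 78, turns freely.
- knob_grip (a point): On the knob's axis at the height to grip it (62 mm above the crank's underside, 16 mm below the knob's top). The crank radius is 55 mm.
- cup: White cup, 76 mm wide, 56 mm high, standing loose on the round tray (96 mm wide, with a 4 mm rim); origin at the centre of its underside.
- spice_jar: Spice jar with a black cap, 44 mm wide, 96 mm high, standing on the worktop; a bystander. Origin at the centre of its underside.
- dripper (a point): Centre of the rim of the white dripper cone (88 mm wide, from z = 150 to 204 mm over the worktop) fixed above the tray, 125 mm from the spindle axis, on a steel post 205 mm from that axis (top at z = 190 mm). Keep the fingers above it when winding.
- tray: Blue cup tray with its carriage on the spindle's nut; moves straight up from its lowest position, at most 52 mm, without turning; the screw holds it. Round dish 96 mm wide, centred 125 mm from the spindle axis; cup floor at 40 mm above the worktop when down. Origin on the spindle axis, on the worktop when down.
Things that resemble listed ones, but are neither listed nor needed, are in the scene too. Leave any green look-alike of the cup alone.

How it is judged (in metres and radians):
On the way, in this order (a step that is already met when the one before it is completed fails the run):
1. the crank is fitted down on the spindle's square head, the tray still down (distance between crank and drive_foot below 0.007 m and angle between crank's own z axis and vertical below 0.2 rad and value of joint spindle below 2 rad), for 0.2 s.
2. with the crank on the head, the pointer has come level with the red mark (distance between crank and drive_foot below 0.012 m and z of pointer in the frame of mark between -0.003 and 0.003 m), for 0.2 s.
At the end, for the whole second after the job is handed in: The pointer is level with the red mark (within 3 mm), the crank stands upright (within 0.15 rad) on its hub on the worktop, at rest, and the cup stands upright on the tray, at rest (z of pointer in the frame of mark between -0.003 and 0.003 m and height (world z) of crank below 0.006 m and angle between each of crank, cup's own z axis and vertical below 0.15 rad and linear speed of each of crank, cup below 0.02 m/s and z of cup in the frame of pointer between 0.001 and 0.008 m); the robot touches nothing.
It fails at once if the cup is tipped (over 0.35 rad) (angle between cup's own z axis and vertical above 0.35 rad).
It fails at once if the robot pushes the tray (over 3 N) (contact force between any of the arm, the fingers and tray above 3 N).
It fails at once if the red mark is shifted (over 3 mm) (distance of mark from where it was at the start of the episode above 0.003 m).
It fails at once if the spice jar is shifted (over 30 mm) (distance of spice_jar from where it was at the start of the episode above 0.03 m).
It also fails if it takes over 72 s, if anything falls off the work surface, if the arm or the gripper's body presses on something with over 40 N, if the wrist force passes 120 N, or if a joint passes its speed limit or range.

### The arm

A 6-joint arm with a two-finger parallel gripper is mounted at the origin on a cart in front of the work surface, level with it; the furniture and walls round the work are solid. World frame = base frame: x ahead of the robot, y to its left, z up, the work surface at z = 0. Lengths are in mm, angles in rad, forces in N, time in s.
With the tool pointing down it reaches from about 275 to 1000 mm from the base axis. Payload 8.4 kg.
Tool frame: the origin (TCP) lies between the finger pads; the fingertips stand r.finger_overhang ahead of it and the grasp point (between the pads) is the TCP (r.finger_overhang is the distance from the TCP to the fingertips, in mm); z points along the fingers, y is the line along which they close (so a half turn about z gives the same grasp; the last joint's range is limited). The gripper opens to 85 mm and grips with 20 to 120 N. Pads are 22 mm wide; open, the fingers measure 114 mm over their backs; the gripper's body (76 mm by 85 mm) begins 54 mm behind the grasp point. The pads swing forward as they close: fully open they stand 13 mm farther back than shut.
Start: joints at [-1.195, 0.353, 1.633, -0, 1.155, -0.002], TCP at [230.547, -580.927, 250.281] pointing down, gripper open.
Joint ranges: [-2.63, 2.63], [-0.92, 2.1], [0.06, 2.66], [-1.3, 4.44], [0, 2.69], [-3.02, 3.02]. Speed limits (rad/s): [2.22, 2.22, 2.79, 3.14, 3.14, 3.14].

### API

Orientations are given as [roll, pitch, yaw] about the fixed x, y, z axes, in that order (R = Rz(yaw) Ry(pitch) Rx(roll)).
In Python, from rig import r, cams, sign_off gives the robot as it stands.
- The arm moves only by the shell command python3 -m crank 'ROWS' [FORCE]. ROWS is JSON, a list of rows, each a list of 7 numbers: the shift along the tool's x, y, z in m, then the turn, a rotation vector about the tool's x, y, z in rad, then the closure, from 0 (fully open) to 1 (shut). In form: [[dx, dy, dz, ax, ay, az, gripper], ...]. A call has 1 to 5 rows; each row is the pose to reach, as a shift and turn from the pose commanded when the call began, along the tool's axes at that moment; what a row does not reach only later rows make up. A row lasts 1/10 s, in which the tool goes at most 50 mm and 8.59 degrees, less where a joint would pass 70% of its speed; a pose out of reach is approached as far as the arm can. A call with a gripper value outside its range is refused whole. The fingers move at their own pace and stop on an object; FORCE is the grip in N (left out, the last holds). Time passes only in rows, so rows that repeat a pose let the fingers close. It gives the time, the measured TCP pose, the force, the opening and the grip force at its end, in the units of the state.
- r.sense(): the state, without advancing time (a new reading comes with each control period).
- cams.grab_frame(name): name is "side" or "top"; returns a dict with "image" (400x640x3 uint8, red, green, blue), "fx", "fy", "cx", "cy" (pixels), "D" ([k1, k2, p1, p2, k3] as OpenCV has them; the pictures are not rectified), "position" and "orientation" of the camera in the world. Camera axes: x right, y down, z forward; pixel columns grow to the right and rows downward; lengths in mm; the calibration is good to about 2 mm. A picture is of the moment at which its call begins. There is no depth.
- sign_off(): hands the job in; it is judged then, once.
The state is a dict: "clock": time; "qpos": joint angles; "qvel": joint speeds; "joint_efforts": joint torques, N m; "eef_pos": TCP position; "tcp_rot": TCP orientation; "contact_force": force on the tool from outside, world axes, zero at the start; "wrist_torque": the same for the moment, N m; "opening": opening from 0.0 (shut) to 1.0 (fully open); "grasp_force": force on a finger pad.
Only numpy, scipy, OpenCV 4.12 (cv2) and the standard library are available. Lean on these libraries where they do the work, as an engineer would, in place of code of your own. Each camera call takes 0.05 s, during which the arm holds its last target. There are 200 camera calls.

## Working session

There is one attempt and no reset: what is moved stays moved. The work goes in short steps, Python scripts to look and compute and a shell command to move; the robot and the scene stay as the last step left them, time stands still between calls to the robot, and variables do not carry over. Pictures are saved under pics/ and viewed, at most 12 in all, crops included, and the job is handed in when it is done.

```bash
ls; mkdir -p pics
python3 - <<'E'
from rig import r,cams
import cv2
print(r.sense(), r.finger_overhang)
for n in("side","top"):
    f=cams.grab_frame(n); cv2.imwrite(f"pics/{n}0.png",f["image"][:,:,::-1])
    print(n,{k:v for k,v in f.items() if k!="image"})
E
```

```text
pics
{'clock': 0.0, 'qpos': array([-1.19541837e+00,  3.53670408e-01,  1.63415875e+00,  5.72206935e-06,
        1.15517756e+00, -2.38395282e-03]), 'qvel': array([-0.00046499,  0.00082557,  0.00047343, -0.00062818, -0.00032046,
        0.00014711]), 'joint_efforts': array([-2.49342411e-03, -6.05259418e+01, -3.42069268e+01, -2.50685289e-04,
        9.50804504e-03, -2.74541128e-05]), 'eef_pos': array([ 230.36877771, -580.50261535,  249.5372221 ]), 'tcp_rot': array([-3.14017861e+00, -8.60270118e-06,  3.77759587e-01]), 'contact_force': array([0.25323497, 0.22905279, 0.05878157]), 'wrist_torque': array([0.00719005, 0.00626269, 0.02256469]), 'grasp_force': 0.0, 'opening': 1.0007872995141616} 19.0
side {'fx': 366.8387082668769, 'fy': 366.8387082668769, 'cx': 317.59735520015477, 'cy': 198.42886269914774, 'D': array([0.02067937, 0.        , 0.        , 0.        , 0.        ]), 'position': array([570.42935415, 842.59762794, 739.37872559]), 'orientation': array([-2.17107354,  0.00421933, -3.12204705])}
top {'fx': 415.573584771671, 'fy': 415.573584771671, 'cx': 317.28732866786305, 'cy': 200.68802565089234, 'D': array([-0.06448583,  0.        ,  0.        ,  0.        ,  0.        ]), 'position': array([ 469.58866058,  -12.79766699, 1133.17065464]), 'orientation': array([-3.04059894e+00,  6.19225357e-04, -1.59942007e+00])}
```

View pics/side0.png

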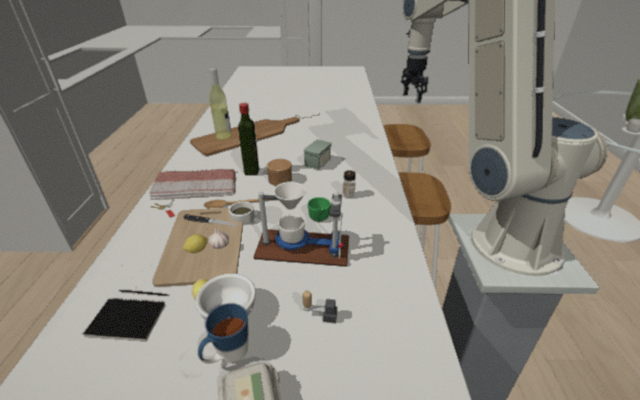

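View pics/top0.png

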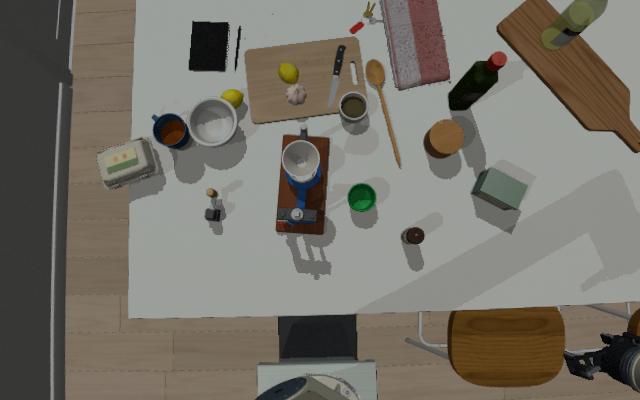

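The side view has the crank hub at (329,311) with its knob at (307,299), the spindle head near (336,200), the stand's cup at (291,231) and the green look-alike at (319,210). In the top view the crank hub is at (213,215) with its knob at (211,192), and the spindle head is at (297,214). Candidates for the crank: the black block with the wooden knob at (213,215), the black cap of the spice jar at (414,236) and the stand's head at (297,214). I choose (213,215) and will check it in a crop.

Run:
```python
import cv2,numpy as np
t=cv2.imread("pics/top0.png");s=cv2.imread("pics/side0.png")
a=cv2.resize(t[180:240,195:320],None,fx=6,fy=6,interpolation=cv2.INTER_CUBIC)   # 750x360
cv2.imwrite("pics/ct.png",a)
b=cv2.resize(s[185:265,250:355],None,fx=5,fy=5,interpolation=cv2.INTER_CUBIC) #525x400
c=cv2.resize(s[285:330,295:345],None,fx=5,fy=5,interpolation=cv2.INTER_CUBIC) #250x225
m=np.zeros((400,780,3),np.uint8);m[:,:525]=b;m[:225,530:780]=c
cv2.imwrite("pics/cs.png",m)
```

```text
(no output)
```

View pics/ct.png

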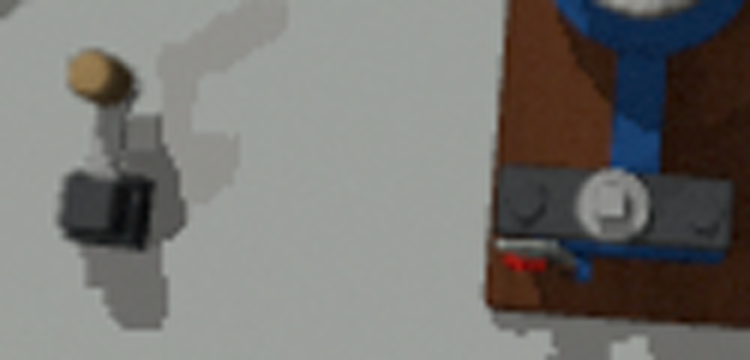

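View pics/cs.png

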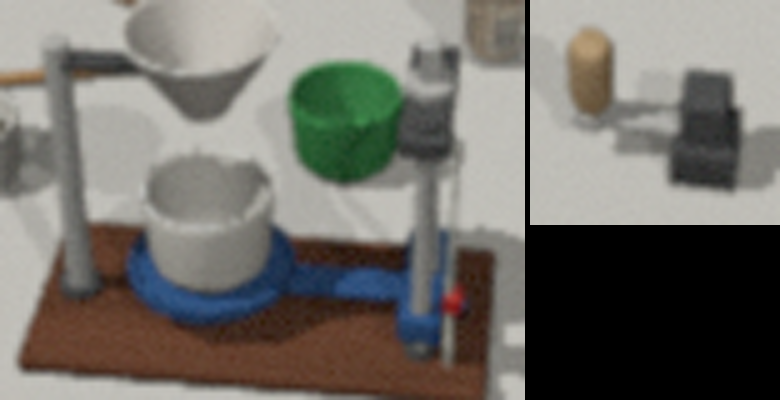

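The crops confirm the choice: a black hub and grip with a wooden knob on an arm pointing away from the robot. In the top crop the grip top is at (88,203), the knob top at (93,74), the head at (613,205), the red mark at (523,262) and the blue carriage tip and pointer at about (583,268). Next I triangulate these.

```bash
cat > h.py <<'E'
import cv2,numpy as np
from scipy.spatial.transform import Rotation as R
C={"side":dict(f=366.8387,c=(317.597,198.429),k=.02067937,p=[570.429,842.598,739.379],o=[-2.17107354,.00421933,-3.12204705]),
"top":dict(f=415.57358,c=(317.287,200.688),k=-.06448583,p=[469.589,-12.798,1133.171],o=[-3.04059894,6.19225e-4,-1.59942007])}
def K(c): return np.array([[c["f"],0,c["c"][0]],[0,c["f"],c["c"][1]],[0,0,1.]]),np.array([c["k"],0,0,0,0])
def ray(n,u,v):
    c=C[n];k,d=K(c);q=cv2.undistortPoints(np.array([[[u,v]]],float),k,d)[0,0]
    w=R.from_euler("xyz",c["o"]).apply([*q,1]);return np.array(c["p"]),w/np.linalg.norm(w)
def onz(n,u,v,z): p,w=ray(n,u,v);return p+w*(z-p[2])/w[2]
def tri(a,b):
    A=0;B=0;L=[ray("top",*a),ray("side",*b)]
    for p,w in L: M=np.eye(3)-np.outer(w,w);A=A+M;B=B+M@p
    x=np.linalg.solve(A,B);return x,[np.linalg.norm(np.cross(x-p,w)) for p,w in L]
def proj(n,P):
    c=C[n];k,d=K(c);Rm=R.from_euler("xyz",c["o"]).as_matrix().T
    return cv2.projectPoints(np.array(P,float).reshape(-1,1,3),cv2.Rodrigues(Rm)[0],-Rm@np.array(c["p"]),k,d)[0][:,0]
def ct(x,y):return(195+(x+.5)/6-.5,180+(y+.5)/6-.5)
def cs(x,y):return(250+(x+.5)/5-.5,185+(y+.5)/5-.5)
def cc(x,y):return(295+(x-530+.5)/5-.5,285+(y+.5)/5-.5)
E
python3 - <<'E'
from h import *
np.set_printoptions(precision=1,suppress=True)
s=cv2.imread("pics/side0.png").astype(int);t=cv2.imread("pics/top0.png").astype(int)
def red(im,b):
    x0,x1,y0,y1=b;q=im[y0:y1,x0:x1];w=np.clip(q[...,2]-1.6*np.maximum(q[...,1],q[...,0])-20,0,None)
    y,x=np.mgrid[y0:y1,x0:x1];return (x*w).sum()/w.sum(),(y*w).sum()/w.sum()
rs=red(s,(334,346,238,252));rt=red(t,(276,289,220,228));print("red",rs,rt)
for n,a,b in[("grip",ct(88,203),cc(708,84)),("knob",ct(93,74),cc(590,37)),("head",ct(613,204),cs(433,58)),("mark",rt,rs)]:
    print(n,*tri(a,b))
print("grip54",onz("top",*ct(88,203),54),"knob78",onz("top",*ct(93,74),78),"head203",onz("top",*ct(613,203),203),"coll180",onz("top",*ct(613,204),180))
print("post190",onz("top",303,130,190),onz("side",*cs(56,45),190),"pointer",onz("top",*ct(583,268),36))
print("base",[onz("top",*p,14) for p in((283,136),(329,137),(324,234),(277,232))])
print("side: grip",onz("side",*cc(708,84),54),"knob",onz("side",*cc(590,37),78),"head",onz("side",*cs(433,58),203))
E
```

```text
red (np.float64(340.46469740634006), np.float64(244.88076368876082)) (np.float64(281.62298387096774), np.float64(223.49910394265234))
grip [554.3 268.   53.7] [np.float64(0.7017314027159169), np.float64(0.7017314027159421)]
knob [608.8 260.   75.7] [np.float64(1.462342337133492), np.float64(1.4623423371336097)]
head [537.9  32.4 192.1] [np.float64(1.0857727147469136), np.float64(1.085772714747095)]
mark [523.4  78.3  61.1] [np.float64(1.706306008920495), np.float64(1.706306008920468)]
grip54 [553.6 268.   54. ] knob78 [607.  259.5  78. ] head203 [536.5  32.  203. ] coll180 [537.7  33.1 180. ]
post190 [731.3  13.5 190. ] [742.5  19.2 190. ] pointer [520.2  53.9  36. ]
base [array([764.8,  74. ,  14. ]), array([758.3, -52.6,  14. ]), array([492.6, -30.8,  14. ]), array([501.5,  95.4,  14. ])]
side: grip [555.  268.2  54. ] knob [610.1 261.8  78. ] head [539.6  48.3 203. ]
```

```bash
cat > d.py <<'E'
import sys,numpy as np
from rig import r
from scipy.spatial.transform import Rotation as R
s=r.sense();A=R.from_euler("xyz",s["tcp_rot"])
x,y,z,w=map(float,sys.argv[1:5])
d=A.inv().apply(np.array([x,y,z])-s["eef_pos"])/1000
v=(A.inv()*R.from_euler("xyz",[np.pi,0,w])).as_rotvec()
print("t",round(s["clock"],2),"pos",s["eef_pos"].round(1),"rpy",s["tcp_rot"].round(3),"F",s["contact_force"].round(1),"op",round(s["opening"],3),"gf",round(s["grasp_force"],1),"q",s["qpos"].round(2))
print("need",d.round(4),v.round(3))
E
python3 -m crank '[[0.03,-0.033,-0.03,0,0,0,0],[0.06,-0.066,-0.05,0,0,0,0],[0.09,-0.099,-0.06,0,0,0,0],[0.12,-0.132,-0.06,0,0,0,0],[0.15,-0.165,-0.06,0,0,0,0]]'
python3 -m crank '[[0.03,-0.033,0,0,0,0,0],[0.06,-0.066,0,0,0,0,0],[0.09,-0.099,0,0,0,0,0],[0.12,-0.132,0,0,0,0,0],[0.15,-0.165,0,0,0,0,0]]'
python3 -m crank '[[0.03,-0.033,0,0,0,0,0],[0.06,-0.066,0,0,0,0,0],[0.09,-0.099,0,0,0,0,0],[0.12,-0.132,0,0,0,0,0],[0.15,-0.165,0,0,0,0,0]]'
python3 d.py 554 268 150 -0.13
```

```text
clock: 0.6
eef_pos: [309.4, -370.6, 310.5]
tcp_rot: [3.141, -0.0, 0.377]
contact_force: [0.9, 0.3, 0.2]
opening: 0.995
grasp_force: 0.0
clock: 1.1
eef_pos: [387.7, -161.8, 310.3]
tcp_rot: [3.142, -0.0, 0.378]
contact_force: [0.9, 0.5, -0.0]
opening: 1.001
grasp_force: 0.0
clock: 1.6
eef_pos: [466.3, 47.1, 310.2]
tcp_rot: [3.142, 0.0, 0.378]
contact_force: [1.2, -0.2, -1.1]
opening: 0.999
grasp_force: 0.0
t 1.6 pos [466.3  47.1 310.2] rpy [3.142 0.    0.378] F [ 1.2 -0.2 -1.1] op 0.999 gf 0.0 q [ 0.1   0.05  1.88 -0.    1.21  1.29]
need [ 0.163  -0.173   0.1602] [ 0.    -0.     0.508]
```

```bash
python3 -m crank '[[0.033,-0.035,0,0,0,0.1,0],[0.066,-0.07,0,0,0,0.2,0],[0.099,-0.105,0,0,0,0.3,0],[0.132,-0.14,0.02,0,0,0.4,0],[0.163,-0.173,0.04,0,0,0.508,0.3]]'
python3 -m crank '[[0,0,0.04,0,0,0,0.3],[0,0,0.08,0,0,0,0.3],[0,0,0.12,0,0,0,0.3],[0,0,0.12,0,0,0,0.3]]'
python3 d.py 554 268 47 -0.13
python3 - <<'E'
from h import *
from rig import cams
for n,b in(("top",(190,170,260,240)),("side",(290,240,370,330))):
    im=cams.grab_frame(n)["image"][:,:,::-1].copy();cv2.imwrite(f"pics/{n}1.png",im)
a=cv2.imread("pics/top1.png")[170:240,180:260];b=cv2.imread("pics/side1.png")[250:330,290:370]
m=np.zeros((400,780,3),np.uint8);m[:350,:400]=cv2.resize(a,(400,350),interpolation=cv2.INTER_CUBIC);m[:380,400:780]=cv2.resize(b,(380,380),interpolation=cv2.INTER_CUBIC)
cv2.imwrite("pics/g1.png",m)
E
```

```text
clock: 2.1
eef_pos: [554.0, 266.9, 270.7]
tcp_rot: [-3.141, -0.001, -0.134]
contact_force: [1.1, -0.8, -0.7]
opening: 0.86
grasp_force: 0.0
clock: 2.5
eef_pos: [549.7, 263.2, 145.4]
tcp_rot: [3.136, 0.009, -0.13]
contact_force: [-0.6, -0.7, 0.6]
opening: 0.699
grasp_force: 0.0
t 2.5 pos [549.7 263.2 145.4] rpy [ 3.136  0.009 -0.13 ] F [-0.6 -0.7  0.6] op 0.699 gf 0.0 q [ 0.44  0.45  1.75 -0.    0.96  2.14]
need [ 0.0045 -0.0059  0.0984] [0.006 0.009 0.   ]
```

View pics/g1.png

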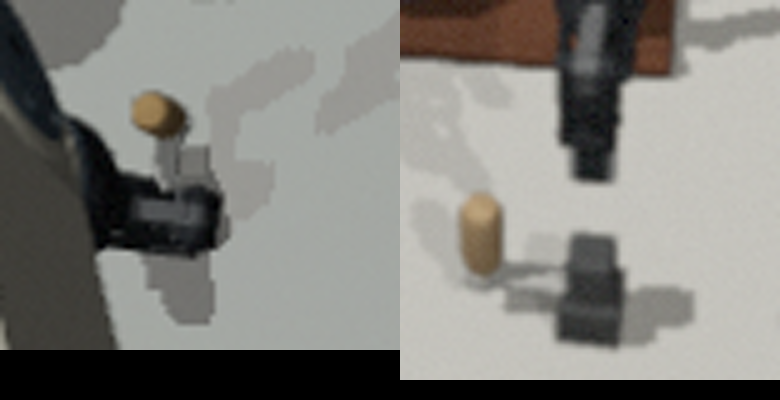

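The gripper stands above the crank, with the fingers at x≈592 and the grip at x≈593 in the right half, so it is lined up in the side view. I settle, then go down.

```bash
python3 -m crank '[[0,0,0,0,0,0,0.3],[0,0,0,0,0,0,0.3]]'
python3 d.py 554 268 47 -0.13
```

```text
clock: 2.8
eef_pos: [554.7, 265.2, 153.4]
tcp_rot: [-3.14, -0.003, -0.13]
contact_force: [-0.3, -0.1, 0.6]
opening: 0.699
grasp_force: 0.0
t 2.8 pos [554.7 265.2 153.4] rpy [-3.14e+00 -3.00e-03 -1.30e-01] F [-0.3 -0.1  0.6] op 0.699 gf 0.0 q [0.44 0.44 1.74 0.   0.96 2.14]
need [-0.0014 -0.0024  0.1064] [-0.002 -0.003 -0.   ]
```

```bash
python3 -m crank '[[-0.001,-0.002,0.025,0,0,0,0.3],[-0.001,-0.002,0.05,0,0,0,0.3],[-0.001,-0.002,0.07,0,0,0,0.3],[-0.001,-0.002,0.08,0,0,0,0.3],[-0.001,-0.002,0.08,0,0,0,0.3]]'
python3 -m crank '[[0,0,0.01,0,0,0,0.3],[0,0,0.02,0,0,0,0.3],[0,0,0.026,0,0,0,0.3],[0,0,0.026,0,0,0,0.3],[0,0,0.026,0,0,0,0.3]]'
python3 d.py 554 268 47 -0.13
```

```text
clock: 3.3
eef_pos: [552.5, 266.7, 70.8]
tcp_rot: [3.141, 0.001, -0.13]
contact_force: [0.0, 0.1, -0.2]
opening: 0.699
grasp_force: 0.0
clock: 3.8
eef_pos: [552.6, 266.8, 44.8]
tcp_rot: [3.141, 0.0, -0.13]
contact_force: [0.2, -0.1, 0.2]
opening: 0.699
grasp_force: 0.0
t 3.8 pos [552.6 266.8  44.8] rpy [ 3.141  0.    -0.13 ] F [ 0.2 -0.1  0.2] op 0.699 gf 0.0 q [0.45 0.59 1.79 0.   0.76 2.15]
need [ 0.0012 -0.0013 -0.0022] [ 0.  0. -0.]
```

```bash
python3 -m crank '[[0.001,-0.001,-0.002,0,0,0,0.5],[0.001,-0.001,-0.002,0,0,0,0.7],[0.001,-0.001,-0.002,0,0,0,0.9],[0.001,-0.001,-0.002,0,0,0,1],[0.001,-0.001,-0.002,0,0,0,1]]' 60
python3 -m crank '[[0,0,0,0,0,0,1],[0,0,0,0,0,0,1],[0,0,0,0,0,0,1]]'
python3 -m crank '[[0,0,-0.02,0,0,0,1],[0,0,-0.05,0,0,0,1],[0,0,-0.08,0,0,0,1],[0,0,-0.1,0,0,0,1],[0,0,-0.1,0,0,0,1]]'
python3 d.py 537 32.5 280 -0.08
```

```text
clock: 4.3
eef_pos: [554.3, 268.0, 47.7]
tcp_rot: [-3.141, -0.001, -0.13]
contact_force: [-1.0, 0.7, 4.7]
opening: 0.268
grasp_force: 58.9
clock: 4.6
eef_pos: [554.3, 268.0, 47.7]
tcp_rot: [-3.141, -0.001, -0.13]
contact_force: [-0.2, 0.7, 5.6]
opening: 0.274
grasp_force: 58.9
clock: 5.1
eef_pos: [555.2, 268.3, 149.5]
tcp_rot: [-3.139, -0.004, -0.13]
contact_force: [0.4, 0.6, -3.2]
opening: 0.27
grasp_force: 59.9
t 5.1 pos [555.2 268.3 149.5] rpy [-3.139 -0.004 -0.13 ] F [ 0.4  0.6 -3.2] op 0.27 gf 59.9 q [ 0.45  0.45  1.74 -0.    0.95  2.15]
need [ 0.0131  0.2359 -0.131 ] [-0.002 -0.004 -0.05 ]
```

```bash
python3 -m crank '[[0,0,-0.04,0,0,0,1],[0,0,-0.08,0,0,0,1],[0.003,0.02,-0.12,0,0,-0.01,1],[0.006,0.05,-0.13,0,0,-0.02,1],[0.01,0.09,-0.13,0,0,-0.05,1]]'
python3 d.py 537 32.5 280 -0.08
python3 -m crank '[[0,0.04,0,0,0,0,1],[0,0.08,0,0,0,0,1],[0,0.11,0,0,0,0,1],[0,0.12,0,0,0,0,1],[0,0.12,0,0,0,0,1]]'
python3 -m crank '[[0,0,0,0,0,0,1],[0,0,0,0,0,0,1]]'
python3 d.py 537 32.5 275 -0.08
```

```text
clock: 5.6
eef_pos: [552.6, 177.4, 277.7]
tcp_rot: [-3.14, -0.002, -0.078]
contact_force: [0.4, -0.7, -3.3]
opening: 0.271
grasp_force: 60.1
t 5.6 pos [552.6 177.4 277.7] rpy [-3.14e+00 -2.00e-03 -7.80e-02] F [ 0.4 -0.7 -3.3] op 0.271 gf 60.1 q [0.31 0.26 1.7  0.   1.18 1.96]
need [-0.0043  0.1457 -0.0025] [-0.001 -0.002  0.002]
clock: 6.1
eef_pos: [541.8, 56.4, 275.6]
tcp_rot: [3.141, 0.002, -0.082]
contact_force: [0.1, -0.5, -2.8]
opening: 0.269
grasp_force: 60.1
clock: 6.3
eef_pos: [542.4, 58.7, 276.5]
tcp_rot: [-3.141, 0.001, -0.079]
contact_force: [-0.4, -0.2, -3.3]
opening: 0.268
grasp_force: 60.1
t 6.3 pos [542.4  58.7 276.5] rpy [-3.141e+00  1.000e-03 -7.900e-02] F [-0.4 -0.2 -3.3] op 0.268 gf 60.1 q [0.1  0.2  1.77 0.   1.16 1.75]
need [-0.0033  0.0265  0.0015] [-0.     0.001  0.001]
```

Run:
```python
from h import *
t=cv2.imread("pics/top0.png");s=cv2.imread("pics/side0.png")
X,Y,w=537,32.5,-.081
def W(p): p=np.array(p,float);c,q=np.cos(w),np.sin(w);return np.c_[X+c*p[:,0]-q*p[:,1],Y+q*p[:,0]+c*p[:,1],p[:,2]]
rect=lambda a,b,c,d,z:[(a,c,z),(b,c,z),(b,d,z),(a,d,z)]
th=np.linspace(0,2*np.pi,24);circ=lambda x,r,z:[(x+r*np.cos(a),r*np.sin(a),z) for a in th]
S=[rect(-40,230,-65,65,14),rect(-6,6,-6,6,203),circ(0,14,180),rect(-14,14,-46,46,173),circ(125,44,204)]
m=np.zeros((600,790,3),np.uint8)
for n,im,(x0,y0,x1,y1),k,o in(("top",t,(270,120,335,240),5,0),("side",s,(250,180,355,270),4.3,330)):
    c=cv2.resize(im[y0:y1,x0:x1],None,fx=k,fy=k,interpolation=cv2.INTER_CUBIC)
    for g in S:
        q=proj(n,W(g));q=((q-[x0,y0]+.5)*k-.5).round().astype(np.int32)
        cv2.polylines(c,[q.reshape(-1,1,2)],True,(0,255,255),1)
    m[:c.shape[0],o:o+c.shape[1]]=c[:, :790-o]
cv2.imwrite("pics/ov.png",m)
```

```text
(no output)
```

View pics/ov.png

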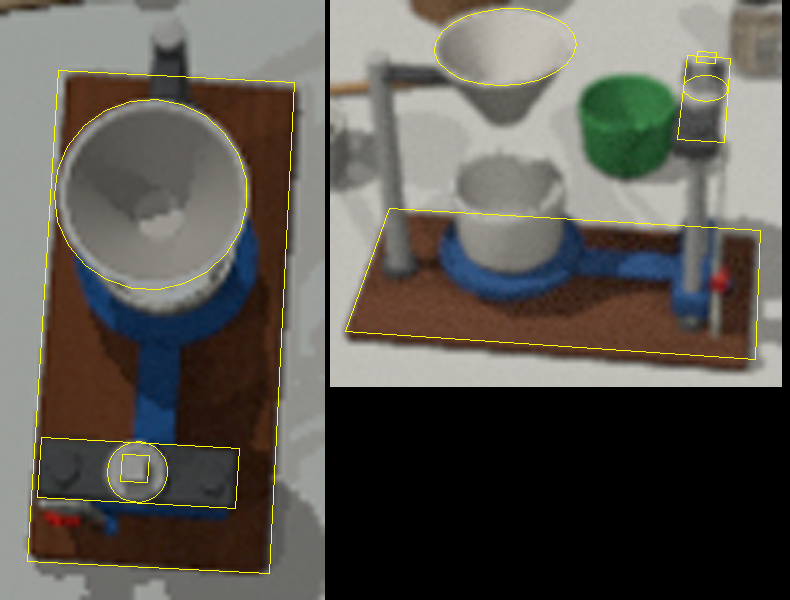

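The overlay of my stand model (spindle at 537, 32.5, yaw -0.081) fits the top view within about 1 mm (head square at (135,467)) and the side view within about 3 mm. I now descend, watching the force.

```bash
python3 -m crank '[[-0.001,0.008,0.004,0,0,0,1],[-0.002,0.018,0.008,0,0,0,1],[-0.003,0.0265,0.014,0,0,0,1],[-0.003,0.0265,0.018,0,0,0,1],[-0.003,0.0265,0.018,0,0,0,1]]'
python3 -m crank '[[0,0,0,0,0,0,1],[0,0,0,0,0,0,1],[0,0,0,0,0,0,1]]'
python3 d.py 537 32.5 254 -0.081
```

```text
clock: 6.8
eef_pos: [536.8, 31.0, 258.1]
tcp_rot: [3.142, 0.001, -0.081]
contact_force: [-0.1, -0.7, -3.5]
opening: 0.266
grasp_force: 60.1
clock: 7.1
eef_pos: [537.5, 31.6, 259.2]
tcp_rot: [-3.141, -0.0, -0.08]
contact_force: [0.1, 0.5, -2.6]
opening: 0.27
grasp_force: 60.1
t 7.1 pos [537.5  31.6 259.2] rpy [-3.141 -0.    -0.08 ] F [ 0.1  0.5 -2.6] op 0.27 gf 60.1 q [0.06 0.21 1.81 0.   1.12 1.71]
need [-0.0006 -0.0009  0.0052] [-0.    -0.     0.001]
```

```bash
python3 -m crank '[[-0.0005,-0.001,0.003,0,0,0,1],[-0.0005,-0.001,0.006,0,0,0,1],[-0.0005,-0.001,0.008,0,0,0,1],[-0.0005,-0.001,0.01,0,0,0,1],[-0.0005,-0.001,0.01,0,0,0,1]]'
python3 -m crank '[[0,0,0.001,0,0,0,1],[0,0,0.002,0,0,0,1],[0,0,0.003,0,0,0,1],[0,0,0.003,0,0,0,1]]'
python3 d.py 537 32.5 228 -0.081
```

```text
clock: 7.6
eef_pos: [537.3, 32.4, 248.8]
tcp_rot: [-3.141, -0.001, -0.08]
contact_force: [1.0, 0.4, -4.1]
opening: 0.265
grasp_force: 60.0
clock: 8.0
eef_pos: [537.2, 32.4, 245.9]
tcp_rot: [-3.142, -0.001, -0.08]
contact_force: [3.2, -0.0, -2.7]
opening: 0.267
grasp_force: 60.1
t 8.0 pos [537.2  32.4 245.9] rpy [-3.142e+00 -1.000e-03 -8.000e-02] F [ 3.2 -0.  -2.7] op 0.267 gf 60.1 q [ 0.06  0.22  1.82 -0.    1.09  1.71]
need [-0.0002 -0.0001  0.0179] [-0.    -0.001  0.001]
```

The socket is on the head; a slight +x force says to shift about 0.7 mm.

```bash
python3 -m crank '[[0.0007,0,0.002,0,0,0,1],[0.0007,0,0.005,0,0,0,1],[0.0007,0,0.008,0,0,0,1],[0.0007,0,0.008,0,0,0,1]]'
python3 -m crank '[[0,0,0.002,0,0,0,1],[0,0,0.005,0,0,0,1],[0,0,0.008,0,0,0,1],[0,0,0.008,0,0,0,1]]'
python3 d.py 537 32.5 228 -0.081
```

```text
clock: 8.4
eef_pos: [537.4, 32.3, 237.3]
tcp_rot: [3.141, 0.001, -0.08]
contact_force: [2.5, 0.1, -5.7]
opening: 0.271
grasp_force: 59.8
clock: 8.8
eef_pos: [537.4, 32.4, 229.4]
tcp_rot: [3.142, 0.0, -0.08]
contact_force: [2.4, 0.2, -3.7]
opening: 0.27
grasp_force: 59.8
t 8.8 pos [537.4  32.4 229.4] rpy [ 3.142  0.    -0.08 ] F [ 2.4  0.2 -3.7] op 0.27 gf 59.8 q [ 0.06  0.24  1.84 -0.    1.06  1.71]
need [-0.0004 -0.0001  0.0014] [0.    0.    0.001]
```

```bash
python3 -m crank '[[0.0005,0,0.001,0,0,0,1],[0.0005,0,0.002,0,0,0,1],[0.0005,0,0.002,0,0,0,1]]'
python3 -m crank '[[0,0,0,0,0,0,0.6],[0,0,0,0,0,0,0.4],[0,0,0,0,0,0,0.4],[0,0,0,0,0,0,0.4]]'
python3 d.py 592 28.5 242 -0.08
python3 -m crank '[[0,0,-0.01,0,0,0,0.4],[0,0,-0.03,0,0,0,0.4],[0,0,-0.06,0,0,0,0.4],[0.01,0,-0.08,0,0,0,0.4],[0.02,0,-0.08,0,0,0,0.4]]'
python3 d.py 592 28.5 242 -0.08
python3 - <<'E'
from h import *
from rig import cams
for n in("top","side"):cv2.imwrite(f"pics/{n}2.png",cams.grab_frame(n)["image"][:,:,::-1])
a=cv2.imread("pics/top2.png")[150:240,270:340];b=cv2.imread("pics/side2.png")[160:270,260:355]
m=np.zeros((560,790,3),np.uint8);m[:450,:350]=cv2.resize(a,(350,450),interpolation=cv2.INTER_CUBIC);m[:495,355:782]=cv2.resize(b,(427,495),interpolation=cv2.INTER_CUBIC)
cv2.imwrite("pics/fit.png",m)
E
```

```text
clock: 9.1
eef_pos: [537.7, 32.3, 227.8]
tcp_rot: [3.142, 0.001, -0.08]
contact_force: [-0.3, 0.4, -3.3]
opening: 0.27
grasp_force: 59.9
clock: 9.5
eef_pos: [538.2, 32.3, 228.1]
tcp_rot: [-3.142, -0.0, -0.08]
contact_force: [0.3, 0.6, -0.2]
opening: 0.602
grasp_force: 0.0
t 9.5 pos [538.2  32.3 228.1] rpy [-3.142 -0.    -0.08 ] F [ 0.3  0.6 -0.2] op 0.602 gf 0.0 q [ 0.06  0.24  1.84 -0.    1.06  1.71]
need [ 0.054  -0.0005 -0.0139] [-0. -0. -0.]
clock: 10.0
eef_pos: [559.9, 30.8, 311.9]
tcp_rot: [-3.141, -0.006, -0.08]
contact_force: [0.5, -0.2, 0.9]
opening: 0.596
grasp_force: 0.0
t 10.0 pos [559.9  30.8 311.9] rpy [-3.141 -0.006 -0.08 ] F [ 0.5 -0.2  0.9] op 0.596 gf 0.0 q [0.05 0.2  1.71 0.   1.23 1.7 ]
need [ 0.0318 -0.0002  0.0701] [-0.001 -0.006 -0.   ]
```

View pics/fit.png

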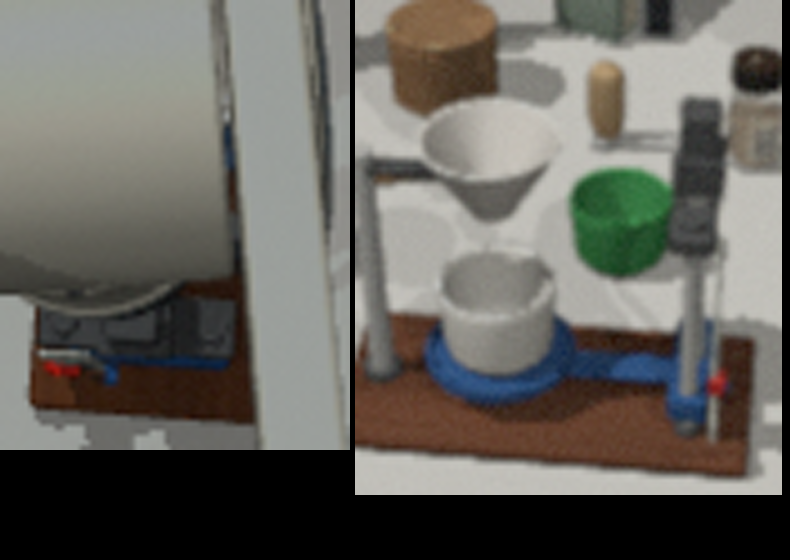

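The crank sits level on the head (grip top at (702,110), knob at (606,75) in the right half), with its arm towards the dripper. Next I go to the knob.

```bash
python3 -m crank '[[0.015,0,0,0,0,0,0.4],[0.03,0,0,0,0,0,0.4],[0.033,0,0.02,0,0,0,0.4],[0.033,0,0.045,0,0,0,0.4],[0.033,0,0.06,0,0,0,0.4]]'
python3 -m crank '[[0,0,0,0,0,0,0.4],[0,0,0,0,0,0,0.4]]'
python3 d.py 592.8 28 242 -0.08
```

```text
clock: 10.6
eef_pos: [589.2, 28.0, 244.9]
tcp_rot: [3.141, 0.004, -0.08]
contact_force: [-0.1, -0.4, 0.0]
opening: 0.602
grasp_force: 0.0
clock: 10.8
eef_pos: [590.6, 28.1, 247.8]
tcp_rot: [3.141, 0.001, -0.08]
contact_force: [0.6, 0.1, 1.0]
opening: 0.597
grasp_force: 0.0
t 10.8 pos [590.6  28.1 247.8] rpy [ 3.141e+00  1.000e-03 -8.000e-02] F [0.6 0.1 1. ] op 0.597 gf 0.0 q [ 0.04  0.3   1.71 -0.    1.13  1.7 ]
need [ 0.0022 -0.0001  0.0058] [ 0.     0.001 -0.   ]
```

```bash
python3 -m crank '[[0.002,0,0.003,0,0,0,0.4],[0.002,0,0.006,0,0,0,0.6],[0.002,0,0.006,0,0,0,0.8],[0.002,0,0.006,0,0,0,1],[0.002,0,0.006,0,0,0,1]]' 30
python3 -m crank '[[0,0,0,0,0,0,1],[0,0,0,0,0,0,1],[0,0,0,0,0,0,1]]'
python3 d.py 592.8 28 242 -0.08
python3 - <<'E'
from h import *
# red centroid -> mark height, from known x offset: bias check with base corner etc.
a=tri((281.62,223.50),(340.46,244.88));print(a)
# circle table in tool frame (x fwd, y right): clockwise from knob at +x
for k in range(0,33):
    th=2*np.pi*k/32;print(k,round(55*(np.cos(th)-1),1),round(55*np.sin(th),1),end=" | ")
E
```

```text
clock: 11.3
eef_pos: [593.0, 27.9, 242.2]
tcp_rot: [-3.142, -0.0, -0.08]
contact_force: [1.2, 1.0, 0.4]
opening: 0.256
grasp_force: 29.4
clock: 11.6
eef_pos: [593.1, 27.9, 242.1]
tcp_rot: [-3.142, -0.0, -0.08]
contact_force: [0.5, -0.1, 0.8]
opening: 0.257
grasp_force: 29.5
t 11.6 pos [593.1  27.9 242.1] rpy [-3.142 -0.    -0.08 ] F [ 0.5 -0.1  0.8] op 0.257 gf 29.5 q [0.04 0.31 1.71 0.   1.12 1.7 ]
need [-0.0003 -0.0001  0.0001] [-0. -0. -0.]
(array([523.41248764,  78.29503978,  61.07253886]), [np.float64(1.714249327844244), np.float64(1.7142493278442235)])
0 0.0 0.0 | 1 -1.1 10.7 | 2 -4.2 21.0 | 3 -9.3 30.6 | 4 -16.1 38.9 | 5 -24.4 45.7 | 6 -34.0 50.8 | 7 -44.3 53.9 | 8 -55.0 55.0 | 9 -65.7 53.9 | 10 -76.0 50.8 | 11 -85.6 45.7 | 12 -93.9 38.9 | 13 -100.7 30.6 | 14 -105.8 21.0 | 15 -108.9 10.7 | 16 -110.0 0.0 | 17 -108.9 -10.7 | 18 -105.8 -21.0 | 19 -100.7 -30.6 | 20 -93.9 -38.9 | 21 -85.6 -45.7 | 22 -76.0 -50.8 | 23 -65.7 -53.9 | 24 -55.0 -55.0 | 25 -44.3 -53.9 | 26 -34.0 -50.8 | 27 -24.4 -45.7 | 28 -16.1 -38.9 | 29 -9.3 -30.6 | 30 -4.2 -21.0 | 31 -1.1 -10.7 | 32 0.0 -0.0 |
```

```bash
python3 -m crank '[[-0.0011,0.0107,0,0,0,0,1],[-0.0042,0.021,0,0,0,0,1],[-0.0093,0.0306,0,0,0,0,1],[-0.0161,0.0389,0,0,0,0,1],[-0.0244,0.0457,0,0,0,0,1]]'
python3 d.py 538 32.4 242 -0.08
```

```text
clock: 12.1
eef_pos: [563.9, -16.4, 241.9]
tcp_rot: [-3.141, 0.0, -0.081]
contact_force: [0.2, 4.3, 2.2]
opening: 0.259
grasp_force: 29.6
t 12.1 pos [563.9 -16.4 241.9] rpy [-3.141  0.    -0.081] F [0.2 4.3 2.2] op 0.259 gf 29.6 q [-0.03  0.27  1.77  0.    1.1   1.62]
need [-0.0298 -0.0465 -0.    ] [-0.001  0.    -0.001]
```

Good, low forces. I finish the first turn.

```bash
python3 -m crank '[[-0.0096,0.0051,0,0,0,0,1],[-0.0199,0.0082,0,0,0,0,1],[-0.0306,0.0093,0,0,0,0,1],[-0.0413,0.0082,0,0,0,0,1],[-0.0516,0.0051,0,0,0,0,1]]'
python3 -m crank '[[-0.0096,-0.0051,0,0,0,0,1],[-0.0179,-0.0119,0,0,0,0,1],[-0.0247,-0.0202,0,0,0,0,1],[-0.0298,-0.0298,0,0,0,0,1],[-0.0329,-0.0401,0,0,0,0,1]]'
python3 -m crank '[[-0.0011,-0.0107,0,0,0,0,1],[0,-0.0214,0,0,0,0,1],[0.0031,-0.0317,0,0,0,0,1],[0.0082,-0.0413,0,0,0,0,1],[0.015,-0.0496,0,0,0,0,1]]'
python3 d.py 538 32.4 242 -0.08
python3 - <<'E'
from rig import cams
import cv2
cv2.imwrite("pics/side3.png",cams.grab_frame("side")["image"][:,:,::-1])
E
```

```text
clock: 12.6
eef_pos: [512.7, -16.0, 241.9]
tcp_rot: [-3.14, -0.002, -0.081]
contact_force: [5.5, 8.4, -4.3]
opening: 0.257
grasp_force: 29.5
clock: 13.1
eef_pos: [483.9, 25.8, 242.0]
tcp_rot: [3.141, -0.003, -0.08]
contact_force: [8.1, -0.1, -5.1]
opening: 0.257
grasp_force: 29.8
clock: 13.6
eef_pos: [502.2, 74.5, 241.9]
tcp_rot: [3.141, 0.001, -0.08]
contact_force: [0.6, -3.4, 1.8]
opening: 0.252
grasp_force: 30.5
t 13.6 pos [502.2  74.5 241.9] rpy [ 3.141e+00  1.000e-03 -8.000e-02] F [ 0.6 -3.4  1.8] op 0.252 gf 30.5 q [ 0.14  0.18  1.89 -0.    1.07  1.8 ]
need [ 0.039   0.0391 -0.0001] [0.001 0.001 0.   ]
```

```bash
python3 -m crank '[[0.0083,-0.0068,0,0,0,0,1],[0.0179,-0.0119,0,0,0,0,1],[0.0282,-0.015,0,0,0,0,1],[0.0389,-0.0161,0,0,0,0,1],[0.0496,-0.015,0,0,0,0,1]]'
python3 -m crank '[[0.0103,0.0031,0,0,0,0,1],[0.0199,0.0082,0,0,0,0,1],[0.0282,0.015,0,0,0,0,1],[0.035,0.0233,0,0,0,0,1],[0.0401,0.0329,0,0,0,0,1]]'
python3 -m crank '[[0.0031,0.0103,0,0,0,0,1],[0.0042,0.021,0,0,0,0,1],[0.0042,0.021,0,0,0,0,1],[0.0042,0.021,0,0,0,0,1]]'
python3 d.py 538 32.4 242 -0.08
python3 - <<'E'
from h import *
from rig import cams
for n in("top","side"):cv2.imwrite(f"pics/{n}4.png",cams.grab_frame(n)["image"][:,:,::-1])
s0=cv2.imread("pics/side0.png");s4=cv2.imread("pics/side4.png")
# vertical shift of tray (blue front carriage / cup) between images
def blue(im,x0,x1,y0,y1):
    q=im[y0:y1,x0:x1].astype(int);w=np.clip(q[...,0]-1.3*q[...,2]-15,0,None);y,x=np.mgrid[y0:y1,x0:x1];return (x*w).sum()/w.sum(),(y*w).sum()/w.sum()
m=np.zeros((520,780,3),np.uint8)
for i,im in enumerate((s0,s4)):
    m[:520,i*390:(i+1)*390]=cv2.resize(im[215:267,316:355],(390,520),interpolation=cv2.INTER_CUBIC)
cv2.imwrite("pics/cmp.png",m)
w=-.081;X,Y=538,32.4
def W(x,y,z):c,q=np.cos(w),np.sin(w);return X+c*x-q*y,Y+q*x+c*y,z
print(proj("side",[W(-14,47,z) for z in(36,56,61,66)]))
E
```

```text
clock: 14.15
eef_pos: [553.7, 86.2, 242.1]
tcp_rot: [-3.14, 0.0, -0.08]
contact_force: [-2.0, 3.1, 3.5]
opening: 0.255
grasp_force: 30.6
clock: 14.65
eef_pos: [591.8, 48.8, 242.2]
tcp_rot: [-3.141, -0.002, -0.08]
contact_force: [2.6, 1.8, 3.0]
opening: 0.257
grasp_force: 30.5
clock: 15.05
eef_pos: [593.4, 26.9, 242.3]
tcp_rot: [3.141, -0.002, -0.081]
contact_force: [6.0, -1.4, 3.7]
opening: 0.256
grasp_force: 30.6
t 15.05 pos [593.4  26.9 242.3] rpy [ 3.141e+00 -2.000e-03 -8.100e-02] F [ 6.  -1.4  3.7] op 0.256 gf 30.6 q [ 0.04  0.31  1.71 -0.    1.12  1.7 ]
need [-0.0557 -0.001   0.0002] [ 0.001 -0.002 -0.001]
[[339.23070375 252.1960005 ]
 [339.43936974 246.81765779]
 [339.49229008 245.45450275]
 [339.54551739 244.08379187]]
```

View pics/cmp.png

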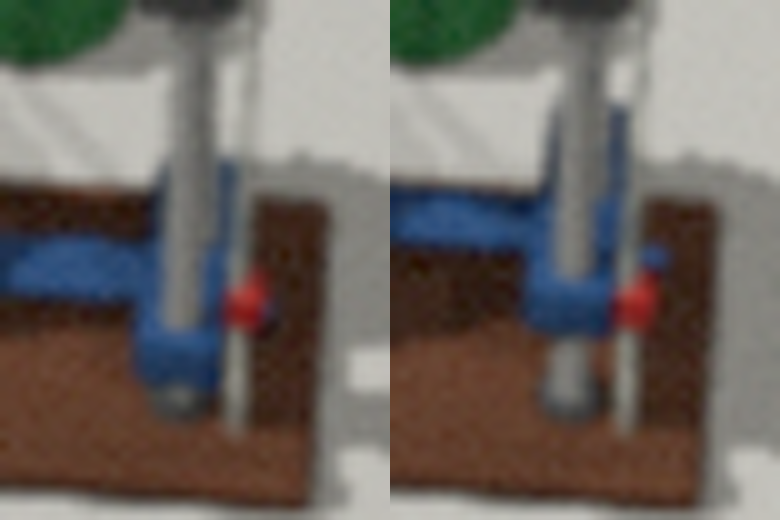

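In both crops the red mark is at (245,300) and (637,300). After one turn (tray +20 mm) the pointer bracket shows at (655,258), beside the mark and a little above it in the picture because it is farther off. I calibrate out the side camera's bias against the base edges to get the mark height.

```bash
cat > m.py <<'E'
from h import *
from scipy.optimize import least_squares
from scipy.ndimage import map_coordinates
def W(P,X,Y,w): P=np.atleast_2d(np.array(P,float));c,q=np.cos(w),np.sin(w);return np.c_[X+c*P[:,0]-q*P[:,1],Y+q*P[:,0]+c*P[:,1],P[:,2]]
E={"side":[((-40,-65,14),(230,-65,14)),((-40,65,0),(230,65,0)),((-40,-65,14),(-40,65,14)),((230,-65,14),(230,65,14))],
"top":[((-40,-65,0),(-40,65,0)),((-40,65,14),(230,65,14)),((-40,-65,14),(230,-65,14)),((230,-65,14),(230,65,14))]}
obs=[]
for n in E:
    im=cv2.imread(f"pics/{n}0.png").astype(float);q=(im[...,2]-im[...,0])/(im[...,2]+im[...,0]+10)
    q=cv2.GaussianBlur(q,(0,0),.5)
    for a,b in E[n]:
        P=np.array(a)+np.linspace(.05,.95,40)[:,None]*(np.array(b)-np.array(a,float))
        for p in P:
            pp=proj(n,W([p,p+.01*(np.array(b)-a)],538,32.4,-.081));t=pp[1]-pp[0];t/=np.linalg.norm(t);nn=np.array([-t[1],t[0]])
            s=np.arange(-4,4.01,.1);v=map_coordinates(q,[pp[0,1]+s*nn[1],pp[0,0]+s*nn[0]],order=1)
            g=np.abs(np.gradient(v))
            hi,lo=v.max(),v.min()
            if hi-lo<.2: continue
            k=np.argmax(g);w=g[max(0,k-10):k+11];e=(w*s[max(0,k-10):k+11]).sum()/w.sum()
            obs.append((n,p,pp[0]+e*nn,nn))
def res(x):
    r=[]
    for n in E:
        o=[z for z in obs if z[0]==n];pr=proj(n,W([z[1] for z in o],*x[:3]))+(x[3:5] if n=="side" else 0)
        r+=[*(((pr-[z[2] for z in o])*[z[3] for z in o]).sum(1))]
    return np.array(r)
f=least_squares(res,[538,32.4,-.081,0,0],loss="soft_l1",f_scale=.2)
print(len(obs),f.x.round(3),np.median(abs(res(f.x))))
b=f.x[3:5]
print("mark tri corrected",tri((281.62,223.50),(340.46-b[0],244.88-b[1])))
E
python3 m.py
```

```text
266 [ 5.37518e+02  3.32650e+01 -9.70000e-02 -1.33400e+00 -1.32500e+00] 0.5345146010009516
mark tri corrected (array([521.61573336,  78.82682188,  56.98812817]), [np.float64(0.2878964580602095), np.float64(0.2878964580602016)])
```

```bash
cat >> m.py <<'E'
print("per-edge residual at fit:")
r=res(f.x);i=0
for n in E:
    for a,b2 in E[n]:
        k=[j for j,o in enumerate(obs) if o[0]==n and abs(np.cross(np.array(o[1])-a,np.array(b2,float)-a)).max()<1e-6]
        print(n,a,b2,len(k),np.percentile(r[k],[20,50,80]).round(2) if k else "")
def bl(im,x0,x1,y0,y1):
    q=im[y0:y1,x0:x1].astype(int);w=np.clip(q[...,0]-1.15*q[...,2]-8,0,None)*1.;y,x=np.mgrid[y0:y1,x0:x1];print(w.astype(int));return (x*w).sum()/w.sum(),(y*w).sum()/w.sum()
a=bl(cv2.imread("pics/top0.png"),288,296,221,229);c=bl(cv2.imread("pics/side4.png"),340,346,237,245)
print(a,c,tri(a,c))
for z in(36,46,56):p=onz("top",*a,z);print("bracket expected px",proj("side",p))
E
python3 m.py
```

```text
266 [ 5.37518e+02  3.32650e+01 -9.70000e-02 -1.33400e+00 -1.32500e+00] 0.5345146010009516
mark tri corrected (array([521.61573336,  78.82682188,  56.98812817]), [np.float64(0.2878964580602095), np.float64(0.2878964580602016)])
per-edge residual at fit:
side (-40, -65, 14) (230, -65, 14) 19 [3.11 3.33 3.66]
side (-40, 65, 0) (230, 65, 0) 40 [-0.39 -0.28 -0.15]
side (-40, -65, 14) (-40, 65, 14) 38 [-0.52 -0.38 -0.15]
side (230, -65, 14) (230, 65, 14) 27 [2.31 2.43 2.52]
top (-40, -65, 0) (-40, 65, 0) 40 [-0.39 -0.28 -0.16]
top (-40, 65, 14) (230, 65, 14) 30 [-0.84 -0.76 -0.58]
top (-40, -65, 14) (230, -65, 14) 40 [0.37 0.49 0.66]
top (230, -65, 14) (230, 65, 14) 32 [1.21 1.34 1.47]
[[ 0 19 45 47 47 47 43 50]
 [ 0  0  1 30 34 18  8 22]
 [ 0  0  0 45 38  2  0  0]
 [ 0  0  0 38 63 13  0  0]
 [ 0  0  0 39 66  4  0  0]
 [ 0  0  0 25 41  0  0  0]
 [ 0  0  0  0  0  0  0  0]
 [ 0  0  0  0  0  0  0  0]]
[[ 0  0  0  0  0  0]
 [ 0  0  0  0  0  0]
 [ 0  0  0  0  0  0]
 [ 0 27 39 11  0  0]
 [ 0  0 15  1  0  0]
 [ 0  0  0  0  0  0]
 [ 0  0  0  0  0  0]
 [ 0  0  0  0  0  0]]
(np.float64(292.03519929475476), np.float64(222.77161387821934)) (np.float64(341.85158277114687), np.float64(240.18214841722892)) (array([521.63741556,  51.98556111,  55.7923627 ]), [np.float64(1.4568163034083685), np.float64(1.4568163034082446)])
bracket expected px [[340.27424355 245.63665536]]
bracket expected px [[340.54969918 242.84639403]]
bracket expected px [[340.8279322  240.02867543]]
```

The bracket triangulates to z = 55.8, where 56 is expected, so there is no height bias, and the mark sits at about 60.5–61. I wind another 90°.

```bash
python3 -m crank '[[-0.0011,0.0107,0,0,0,0,1],[-0.0042,0.021,0,0,0,0,1],[-0.0093,0.0306,0,0,0,0,1],[-0.0161,0.0389,0,0,0,0,1],[-0.0244,0.0457,0,0,0,0,1]]'
python3 -m crank '[[-0.0096,0.0051,0,0,0,0,1],[-0.0199,0.0082,0,0,0,0,1],[-0.0306,0.0093,0,0,0,0,1],[-0.0306,0.0093,0,0,0,0,1],[-0.0306,0.0093,0,0,0,0,1]]'
python3 d.py 538 32.4 242 -0.08
python3 - <<'E'
from h import *
from rig import cams
for n in("top","side"):cv2.imwrite(f"pics/{n}5.png",cams.grab_frame(n)["image"][:,:,::-1])
m=np.zeros((520,780,3),np.uint8)
m[:520,:390]=cv2.resize(cv2.imread("pics/side5.png")[215:267,316:355],(390,520),interpolation=cv2.INTER_CUBIC)
m[:300,395:775]=cv2.resize(cv2.imread("pics/top5.png")[205:235,270:308],(380,300),interpolation=cv2.INTER_CUBIC)
cv2.imwrite("pics/lv.png",m)
im=cv2.imread("pics/side5.png");q=im[233:248,336:347].astype(int);print((q[...,0]-1.15*q[...,2]).astype(int))
t=(281.62,223.5);p=onz("top",*t,61)
for z in(58,61,64):
  print(z,"mark px",proj("side",onz("top",*t,z)),"pointer px",proj("side",onz("top",292.0,223.5,z)))
E
```

```text
clock: 15.65
eef_pos: [563.8, -16.2, 241.9]
tcp_rot: [-3.142, 0.001, -0.081]
contact_force: [1.0, 2.1, 2.8]
opening: 0.261
grasp_force: 30.7
clock: 16.15
eef_pos: [532.5, -22.0, 241.7]
tcp_rot: [-3.141, 0.001, -0.08]
contact_force: [-0.5, 3.7, 3.6]
opening: 0.259
grasp_force: 30.8
t 16.15 pos [532.5 -22.  241.7] rpy [-3.141e+00  1.000e-03 -8.000e-02] F [-0.5  3.7  3.6] op 0.259 gf 30.8 q [-0.04  0.22  1.84  0.    1.09  1.61]
need [ 0.0011 -0.0547 -0.0002] [-0.     0.001 -0.   ]
[[  -7   20   34    7  -20  -25  -27  -22  -25  -25  -28]
 [  19   48   48    7  -21  -25  -27  -27  -27  -22  -24]
 [  23   58   43    5  -20  -29  -40  -33  -36  -30  -34]
 [  23   56   39    2  -20  -30  -40  -40  -46  -45  -41]
 [  23   60   42    3  -16  -22  -27  -35  -40  -44  -39]
 [  21   56   37    0   -9   11    8  -16  -35  -43  -43]
 [   7   37   17   -9   -2   29   38    2  -27  -42  -39]
 [  23   48   13  -16  -10   19   29    3  -34  -45  -40]
 [  60   67   21  -18  -28  -18  -13  -23  -37  -40  -39]
 [  70   76   20  -28  -50  -73  -64  -40  -40  -41  -35]
 [  58   55   -3  -56  -89 -112  -83  -43  -42  -39  -34]
 [  56   35  -41 -103 -127 -136  -98  -51  -35  -39  -41]
 [  50   27  -52 -109 -129 -123  -85  -48  -39  -40  -40]
 [  39    7  -58 -100 -114 -110  -68  -41  -37  -44  -42]
 [   0  -26  -58  -78  -93  -89  -61  -41  -39  -44  -42]]
58 mark px [[341.61437296 245.89011712]] pointer px [[341.55256446 239.49967539]]
61 mark px [[341.6994001 245.0102358]] pointer px [[341.63589036 238.64708886]]
64 mark px [[341.784681   244.12779961]] pointer px [[341.71946979 237.79197292]]
```

View pics/lv.png

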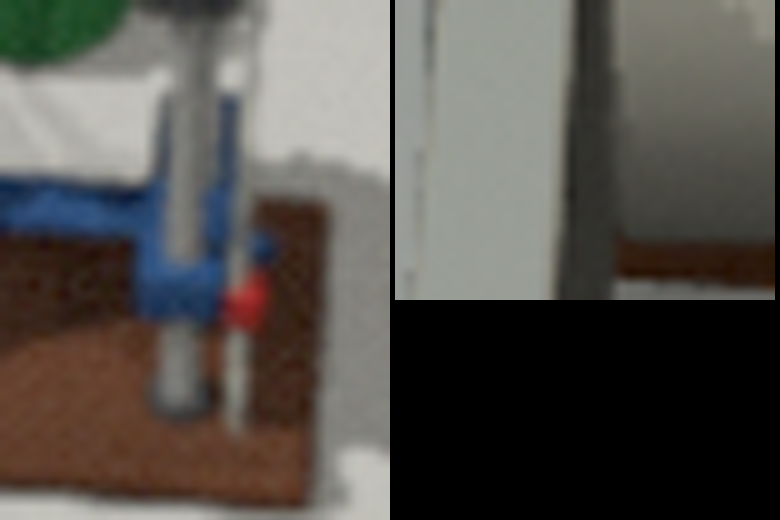

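The crop shows the blue pointer bracket at (264,245) and the red mark at (246,300); level is predicted at about 6.4 px row separation. I compute the centroids more carefully.

Run:
```python
from h import *
from rig import cams
fr=np.mean([cams.grab_frame("side")["image"][:,:,::-1].astype(float) for _ in range(6)],0)
np.save("s5.npy",fr)
def cen(w,x0,y0):
    y,x=np.mgrid[0:w.shape[0],0:w.shape[1]];return (x0+(x*w).sum()/w.sum()).round(2),(y0+(y*w).sum()/w.sum()).round(2)
for n,im in(("4",cv2.imread("pics/side4.png").astype(float)),("5",fr)):
    q=im[236:252,336:346]
    red=np.clip(q[...,2]-1.3*np.maximum(q[...,1],q[...,0])-30,0,None);red[:4]=0
    b=im[236:244,340:345];blue=np.clip(b[...,0]-1.15*b[...,2]+25,0,None)
    red2=b[...,2]-1.3*b[...,1];blue=blue*(np.arange(8)[:,None]<(6 if n=="5" else 7))
    print(n,"red",cen(red,336,236),"blue",cen(blue,340,236));print(blue.astype(int))
im=cv2.imread("pics/top0.png").astype(float)[220:230,276:297]
print((im[...,2]-1.3*im[...,1]).astype(int));print(im.mean(2).astype(int))
# tray rise from cup/tray: template match in side
s0=cv2.imread("pics/side0.png").astype(np.float32);
for n,f in(("4",cv2.imread("pics/side4.png").astype(np.float32)),("5",fr.astype(np.float32))):
    a=s0[224:246,276:307].mean(2);best=[]
    rs=cv2.matchTemplate(f[205:255,266:317].mean(2),a,cv2.TM_CCOEFF_NORMED);_,v,_,l=cv2.minMaxLoc(rs)
    c=rs[l[1]-1:l[1]+2,l[0]];print(n,"cup shift rows",l[1]+205-224+(c[0]-c[2])/(2*(c[0]-2*c[1]+c[2])),v)
P=onz("top",302,178,80);print("px per20",proj("side",[P,P+[0,0,20],P+[0,0,25]]))
```

```text
4 red (np.float64(340.48), np.float64(244.91)) blue (np.float64(341.64), np.float64(239.91))
[[ 7  0  0  0  0]
 [12  0  0  0  0]
 [ 9  0  0  0  0]
 [11 24 27  9  0]
 [20 60 72 44  2]
 [ 6 27 48 34  0]
 [ 0  0  0  2  0]
 [ 0  0  0  0  0]]
5 red (np.float64(340.44), np.float64(244.9)) blue (np.float64(341.52), np.float64(239.11))
[[ 5  0  0  0  0]
 [10  5  0  0  0]
 [15 34 29 11  0]
 [20 58 61 30  0]
 [14 46 51 22  0]
 [ 0  3 14  6  0]
 [ 0  0  0  0  0]
 [ 0  0  0  0  0]]
[[ -6 -14 -46 -38 -34 -36 -37 -37 -38 -33 -31 -32 -23 -27 -34 -35 -32 -30
  -22 -27 -26]
 [  0   6 -18 -21 -25 -23 -21 -24 -27 -27 -26 -25 -18 -29 -35 -36 -38 -37
  -34 -40 -45]
 [ -1  18  27  58  60  12   8 -18 -20 -17 -12 -18 -17 -18 -17 -22 -28 -16
  -14 -21 -20]
 [  0  20  38 100 115 102  66  61  60  56   9  -8 -13 -17 -23 -42 -32  -9
   14   8  11]
 [ 16  20  24  51  91 115  97  84  92  84  15  10  10   0  -5 -32 -48 -20
   14  13  12]
 [ 20  19  18  18  28  43  27  34  35  28  10  12   4   7   1 -32 -52 -11
   11  14  15]
 [ 20  20  17  19  21  18  19  18  11  12  15  14  13   7   3 -27 -34  -5
   13  17  13]
 [
[... 646 characters left out ...]
4  38  47  42  44  24  32  33  41  45  50  59  44
   30  30  33]
 [ 45  50  47  45  46  55  50  37  29  33  31  33  23  22  31  45  63  45
   30  29  29]
 [ 45  48  49  46  44  49  48  42  28  32  30  34  29  27  30  42  44  41
   31  29  31]
 [ 47  51  50  47  44  46  49  46  30  29  34  32  32  30  31  38  36  33
   31  32  30]
 [ 49  49  48  47  47  48  49  48  46  29  34  30  31  31  32  33  34  30
   34  32  31]
 [ 47  53  49  45  45  46  48  50  47  28  29  34  31  32  31  33  34  32
   33  31  31]]
4 cup shift rows -4.7197967 0.9341117739677429
5 cup shift rows -6.122428 0.9367812275886536
px per20 [[301.33332115 226.46461668]
 [301.12739502 220.94134046]
 [301.07519007 219.54180968]]
```

The red row is 244.90 and the bracket row 239.11, a separation of 5.8 px against about 5.9 predicted for level. Absolute triangulation agrees within about 1 mm, so the pointer is level. I ease the crank back within its play, release the knob, rise and turn for the hub grip.

```bash
python3 -m crank '[[0.0025,0,0,0,0,0,1],[0.005,-0.0002,0,0,0,0,1],[0.0077,-0.0005,0,0,0,0,1],[0.0077,-0.0005,0,0,0,0,1]]'
python3 d.py 538 32.4 242 -0.08
python3 -m crank '[[0,0,0,0,0,0,0.8],[0,0,0,0,0,0,0.6],[0,0,0,0,0,0,0.6],[0,0,0,0,0,0,0.6]]'
python3 -m crank '[[0,0,-0.005,0,0,0,0.6],[0,0,-0.02,0,0,0,0.6],[0,0,-0.04,0,0,0,0.6],[0,0,-0.06,0,0,0,0.6],[0,0,-0.06,0,0,0,0.6]]'
python3 -m crank '[[0,0,0,0,0,-0.14,0.4],[0,0,0,0,0,-0.28,0.4],[0,0,0,0,0,-0.42,0.4],[0,0,0,0,0,-0.56,0.4],[0,0,0,0,0,-0.7,0.4]]'
python3 d.py 538 32.4 300 1.63
```

```text
clock: 16.95
eef_pos: [541.8, -22.9, 241.9]
tcp_rot: [3.141, -0.0, -0.08]
contact_force: [-0.0, 1.9, 2.5]
opening: 0.254
grasp_force: 30.7
t 16.95 pos [541.8 -22.9 241.9] rpy [ 3.141 -0.    -0.08 ] F [-0.   1.9  2.5] op 0.254 gf 30.7 q [-0.04  0.23  1.82 -0.    1.09  1.61]
need [-0.0082 -0.0548 -0.0002] [ 0. -0. -0.]
clock: 17.35
eef_pos: [541.2, -22.9, 241.8]
tcp_rot: [3.141, 0.0, -0.08]
contact_force: [-0.4, 0.4, 0.1]
opening: 0.401
grasp_force: 0.0
clock: 17.85
eef_pos: [542.8, -22.8, 304.9]
tcp_rot: [3.142, -0.005, -0.08]
contact_force: [0.2, 0.5, -0.1]
opening: 0.403
grasp_force: 0.0
clock: 18.35
eef_pos: [541.0, -22.7, 301.1]
tcp_rot: [-3.141, 0.001, 0.626]
contact_force: [0.1, 0.2, -0.4]
opening: 0.603
grasp_force: 0.0
t 18.35 pos [541.  -22.7 301.1] rpy [-3.141e+00  1.000e-03  6.260e-01] F [ 0.1  0.2 -0.4] op 0.603 gf 0.0 q [-0.04  0.18  1.75 -0.    1.21  0.9 ]
need [ 0.0298 -0.0464  0.0011] [-1.000e-03  0.000e+00 -1.004e+00]
```

```bash
python3 -m crank '[[0.006,-0.009,0,0,0,-0.14,0.4],[0.012,-0.018,0,0,0,-0.28,0.4],[0.018,-0.027,0,0,0,-0.42,0.4],[0.024,-0.037,0,0,0,-0.56,0.4],[0.03,-0.0464,0,0,0,-0.7,0.4]]'
python3 -m crank '[[0,0,0,0,0,-0.14,0.4],[0,0,0,0,0,-0.28,0.4],[0,0,0,0,0,-0.304,0.4],[0,0,0,0,0,-0.304,0.4],[0,0,0,0,0,-0.304,0.4]]'
python3 d.py 538 32.4 229 1.63
python3 - <<'E'
from h import *
from rig import cams
for n in("top","side"):cv2.imwrite(f"pics/{n}6.png",cams.grab_frame(n)["image"][:,:,::-1])
E
```

```text
clock: 18.85
eef_pos: [538.4, 33.0, 301.2]
tcp_rot: [-3.141, 0.0, 1.326]
contact_force: [-1.2, -0.5, -0.1]
opening: 0.601
grasp_force: 0.0
clock: 19.35
eef_pos: [538.7, 32.5, 301.7]
tcp_rot: [-3.141, 0.0, 1.621]
contact_force: [0.1, -0.5, -1.0]
opening: 0.598
grasp_force: 0.0
t 19.35 pos [538.7  32.5 301.7] rpy [-3.141  0.     1.621] F [ 0.1 -0.5 -1. ] op 0.598 gf 0.0 q [ 0.06  0.17  1.76 -0.    1.21  0.01]
need [-0.     -0.0007  0.0727] [-0.     0.    -0.009]
```

```bash
python3 -m crank '[[0,-0.0007,0.02,0,0,-0.009,0.4],[0,-0.0007,0.04,0,0,-0.009,0.4],[0,-0.0007,0.055,0,0,-0.009,0.4],[0,-0.0007,0.06,0,0,-0.009,0.4],[0,-0.0007,0.06,0,0,-0.009,0.4]]'
python3 -m crank '[[0,0,0.005,0,0,0,0.4],[0,0,0.01,0,0,0,0.4],[0,0,0.012,0,0,0,0.4],[0,0,0.012,0,0,0,0.4],[0,0,0.012,0,0,0,0.4]]'
python3 d.py 538 32.4 229 1.63
python3 -m crank '[[0,0,0,0,0,0,0.6],[0,0,0,0,0,0,0.8],[0,0,0,0,0,0,1],[0,0,0,0,0,0,1],[0,0,0,0,0,0,1]]' 50
python3 -m crank '[[0,0,0,0,0,0,1],[0,0,0,0,0,0,1]]'
python3 d.py 538 32.4 229 1.63
```

```text
clock: 19.95
eef_pos: [537.8, 32.5, 241.5]
tcp_rot: [-3.14, 0.0, 1.632]
contact_force: [-0.2, -0.2, 0.2]
opening: 0.597
grasp_force: 0.0
clock: 20.45
eef_pos: [538.2, 32.5, 230.1]
tcp_rot: [3.141, 0.0, 1.633]
contact_force: [-0.3, -0.3, 0.8]
opening: 0.599
grasp_force: 0.0
t 20.45 pos [538.2  32.5 230.1] rpy [3.141 0.    1.633] F [-0.3 -0.3  0.8] op 0.599 gf 0.0 q [ 0.06  0.24  1.84 -0.    1.06 -0.  ]
need [-0.0001 -0.0002  0.0011] [0.    0.    0.003]
clock: 20.95
eef_pos: [538.3, 32.6, 230.3]
tcp_rot: [3.141, -0.0, 1.633]
contact_force: [-1.0, 0.3, 4.5]
opening: 0.27
grasp_force: 49.6
clock: 21.15
eef_pos: [538.3, 32.6, 230.2]
tcp_rot: [3.141, -0.0, 1.633]
contact_force: [-0.7, -0.0, 5.8]
opening: 0.274
grasp_force: 49.7
t 21.15 pos [538.3  32.6 230.2] rpy [ 3.141 -0.     1.633] F [-0.7 -0.   5.8] op 0.274 gf 49.7 q [ 0.06  0.24  1.84  0.    1.06 -0.  ]
need [-0.0001 -0.0003  0.0012] [ 0.    -0.     0.003]
```

```bash
python3 -m crank '[[0,0,-0.005,0,0,0,1],[0,0,-0.012,0,0,0,1],[0,0,-0.02,0,0,0,1],[0,0,-0.028,0,0,0,1],[0,0,-0.034,0,0,0,1]]'
python3 -m crank '[[0,0,-0.01,0,0,0,1],[0,0,-0.02,0,0,0,1],[0,0,-0.025,0,0,0,1],[0,0,-0.025,0,0,0,1]]'
python3 d.py 548 262 285 1.63
```

```text
clock: 21.65
eef_pos: [538.2, 32.5, 264.9]
tcp_rot: [3.141, -0.0, 1.633]
contact_force: [-0.0, -0.8, -3.1]
opening: 0.27
grasp_force: 49.4
clock: 22.05
eef_pos: [538.6, 32.6, 290.0]
tcp_rot: [3.14, 0.0, 1.633]
contact_force: [1.4, 0.8, -3.7]
opening: 0.266
grasp_force: 49.4
t 22.05 pos [538.6  32.6 290. ] rpy [3.14  0.    1.633] F [ 1.4  0.8 -3.7] op 0.266 gf 49.4 q [ 0.06  0.18  1.77 -0.    1.19 -0.  ]
need [0.2284 0.0236 0.005 ] [0.002 0.    0.003]
```

```bash
python3 -m crank '[[0.03,0.003,0,0,0,0,1],[0.07,0.007,0,0,0,0,1],[0.11,0.011,0,0,0,0,1],[0.15,0.015,0,0,0,0,1],[0.19,0.02,0,0,0,0,1]]'
python3 -m crank '[[0.02,0.002,0,0,0,0,1],[0.038,0.004,0.03,0,0,0,1],[0.038,0.004,0.07,0,0,0,1],[0.038,0.004,0.1,0,0,0,1],[0.038,0.004,0.1,0,0,0,1]]'
python3 d.py 548 262 52 1.63
python3 - <<'E'
from h import *
from rig import cams
F={}
for n in("top","side"):
    F[n]=np.mean([cams.grab_frame(n)["image"][:,:,::-1].astype(float) for _ in range(6)],0);np.save(n+"7.npy",F[n])
t=F["top"][216:232,274:300];s=F["side"][232:256,332:350]
m=np.zeros((560,790,3),np.uint8)
m[:352,:572][:, :]=cv2.resize(t,(572,352),interpolation=cv2.INTER_CUBIC).clip(0,255)
m[:280,575:785]=cv2.resize(s,(210,280),interpolation=cv2.INTER_CUBIC).clip(0,255)
m[:352]=(m[:352]*1.5).clip(0,255);cv2.imwrite("pics/l2.png",m)
q=s;print("side blue",(q[...,0]-1.15*q[...,2]).astype(int)[:12]);print("red",(q[...,2]-1.3*q[...,1]).astype(int)[6:])
E
```

```text
clock: 22.55
eef_pos: [545.9, 224.9, 288.5]
tcp_rot: [-3.141, 0.0, 1.633]
contact_force: [0.8, -0.7, -3.7]
opening: 0.269
grasp_force: 49.4
clock: 23.05
eef_pos: [545.0, 260.4, 184.2]
tcp_rot: [-3.133, 0.003, 1.633]
contact_force: [-0.7, -1.3, -3.3]
opening: 0.27
grasp_force: 49.7
t 23.05 pos [545.  260.4 184.2] rpy [-3.133e+00  3.000e-03  1.633e+00] F [-0.7 -1.3 -3.3] op 0.27 gf 49.7 q [ 0.44  0.39  1.73 -0.    1.02  0.38]
need [0.0018 0.0042 0.1322] [-0.008  0.003  0.003]
side blue [[ -2  -1  -3   0  -2  -3   0   1  -1  -1  -1  -1  -1  -2   0   0  -1  -3]
 [ -1  -1   0   0   1   1  -1  -5   0  -3  -1  -1  -2  -1  -1  -2  -1  -6]
 [  0  -2  -2  -1   0  -1   0  -2  -1  -1  -3  -2   0  -1  -1  -1  -6 -15]
 [  0   0  -2   0  -1  -2   1   0   0  -2   0   0  -1  -2   0  -5 -17 -23]
 [  0  -1   1  -2   0   0   0  -1  -1   0  -2  -3   0   0  -5 -18 -25 -27]
 [  0   0  -1  -3  -2   0   0  -1   0   0   0   0  -1  -2 -16 -31 -31 -27]
 [  0   0  -1  -2  -2  -1  -4  -1   0  -1  -1   1  -4 -10 -30 -41 -33 -26]
 [  0  -3  -5  -5  -3   0   1   0  -3   0  -1  -1  -1 -11 -34 -42 -32 -23]
 [-16 -22 -
[... 944 characters left out ...]
 -9 -11  -8 -10  -9  -9]
 [ -8 -10 -14 -18 -19   1  35  37  18  -7 -11  -8 -12  -9 -13 -11  -9  -8]
 [-31 -30 -27 -23  -8   9  13   3  -3  -9 -10 -10  -9 -11 -10 -10 -10  -7]
 [-48 -47 -41 -27  -2  14  13   0  -5 -11 -10 -12 -10 -11 -11 -11 -12 -10]
 [-48 -48 -45 -29   2  14  13   4  -8 -12 -10 -12 -10 -10 -12  -9 -13 -22]
 [-46 -47 -43 -29   2  15  11   2  -6 -10 -11 -11 -13  -8 -10 -12 -24 -34]
 [-41 -39 -39 -25  -2   8   9   2 -10 -15 -12  -9  -9 -10   0  -7 -27 -36]
 [-24 -25 -23 -18  -8  -5  -5  -4 -15 -25 -22 -17  -9  -6   3  -6 -29 -38]
 [-15 -16 -15 -15 -16 -13 -15 -11 -18 -31 -31 -21 -13  -8   3 -10 -34 -39]
 [-16 -16 -13 -16 -16 -12 -11 -10 -18 -30 -33 -22 -15  -4   4 -13 -33 -40]]
```

View pics/l2.png

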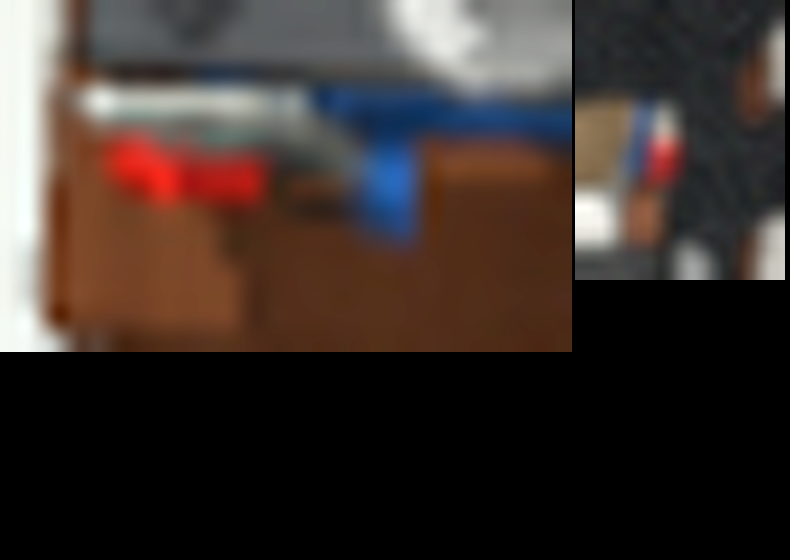

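In the top view the red mark's centre is at crop (186,173), the blue pointer bracket's at (390,190), with the black pointer between them at about (325,205). The arm hides the scale in the side view. I recompute the level separation with these.

```bash
python3 - <<'E'
from h import *
F=np.load("top7.npy");q=F[220:230,276:300]
def cen(w,x0,y0):
    y,x=np.mgrid[0:w.shape[0],0:w.shape[1]];return (x0+(x*w).sum()/w.sum()),(y0+(y*w).sum()/w.sum())
red=cen(np.clip(q[...,2]-1.3*q[...,1]-30,0,None),276,220)
b=F[223:229,289:295];bl=cen(np.clip(b[...,0]-1.15*b[...,2],0,None),289,223)
print(red,bl)
for z in(58,60.3,62):
    a=proj("side",onz("top",*red,z))[0];c=proj("side",onz("top",*bl,z))[0];print(z,a.round(2),c.round(2),a[1]-c[1])
print(tri(red,(340.45,244.9)),tri(bl,(341.52,239.11)))
E
python3 -m crank '[[0.0,0.002,0.03,0,0,0,1],[0.0,0.002,0.06,0,0,0,1],[0.0,0.002,0.09,0,0,0,1],[0.0,0.002,0.11,0,0,0,1],[0.0,0.002,0.115,0,0,0,1]]'
python3 -m crank '[[0,0,0,0,0,0,1],[0,0,0,0,0,0,1]]'
python3 d.py 548 262 50.5 1.63
```

```text
(np.float64(281.53962006135197), np.float64(223.45221199689544)) (np.float64(291.2288266515747), np.float64(224.14139529192224))
58 [341.57 245.94] [342.15 239.98] 5.9601280075460465
60.3 [341.64 245.27] [342.21 239.32] 5.940610756107304
62 [341.68 244.77] [342.26 238.84] 5.926176035820902
(array([523.49304925,  78.49467286,  61.18128115]), [np.float64(1.6708508104564208), np.float64(1.6708508104563162)]) (array([520.35228448,  53.60873691,  60.83537409]), [np.float64(0.9926612927207993), np.float64(0.9926612927208155)])
clock: 24.15
eef_pos: [548.5, 261.0, 71.6]
tcp_rot: [-3.138, 0.001, 1.633]
contact_force: [-0.5, -1.3, -2.7]
opening: 0.271
grasp_force: 49.7
clock: 24.35
eef_pos: [550.7, 262.1, 75.1]
tcp_rot: [3.14, -0.001, 1.633]
contact_force: [0.7, 0.4, -2.7]
opening: 0.274
grasp_force: 49.7
t 24.35 pos [550.7 262.1  75.1] rpy [ 3.140e+00 -1.000e-03  1.633e+00] F [ 0.7  0.4 -2.7] op 0.274 gf 49.7 q [0.44 0.54 1.79 0.   0.81 0.38]
need [ 0.0001 -0.0028  0.0246] [ 0.002 -0.001  0.003]
```

Mark at 61.2 and pointer at 60.8: level. I set the crank down.

```bash
python3 -m crank '[[0,0,0.006,0,0,0,1],[0,0,0.012,0,0,0,1],[0,0,0.018,0,0,0,1],[0,0,0.021,0,0,0,1],[0,0,0.022,0,0,0,1]]'
python3 -m crank '[[0,0,0.001,0,0,0,1],[0,0,0.002,0,0,0,1],[0,0,0.002,0,0,0,1]]'
python3 d.py 548 262 50.5 1.63
```

```text
clock: 24.85
eef_pos: [549.6, 261.6, 51.3]
tcp_rot: [-3.141, 0.0, 1.633]
contact_force: [-0.9, -0.1, -1.9]
opening: 0.27
grasp_force: 49.8
clock: 25.15
eef_pos: [550.1, 261.8, 50.4]
tcp_rot: [3.141, -0.0, 1.633]
contact_force: [-0.7, 0.1, 0.8]
opening: 0.266
grasp_force: 50.2
t 25.15 pos [550.1 261.8  50.4] rpy [ 3.141 -0.     1.633] F [-0.7  0.1  0.8] op 0.266 gf 50.2 q [0.44 0.57 1.8  0.   0.77 0.38]
need [ 0.0004 -0.002  -0.0001] [ 0.    -0.     0.003]
```

Contact. I release, rise and check with both cameras.

```bash
python3 -m crank '[[0,0,0,0,0,0,0.8],[0,0,0,0,0,0,0.5],[0,0,0,0,0,0,0.4],[0,0,0,0,0,0,0.4]]'
python3 -m crank '[[0,0,-0.01,0,0,0,0.4],[0,0,-0.04,0,0,0,0.4],[0,0,-0.08,0,0,0,0.4],[0,0,-0.12,0,0,0,0.4],[0,0,-0.16,0,0,0,0.4]]'
python3 -m crank '[[0.04,0,-0.02,0,0,0,0.4],[0.08,0,-0.04,0,0,0,0.4],[0.1,0,-0.06,0,0,0,0.4],[0.1,0,-0.06,0,0,0,0.4],[0.1,0,-0.06,0,0,0,0.4]]'
python3 d.py 548 262 300 1.63
python3 - <<'E'
from h import *
from rig import cams
s=cams.grab_frame("side")["image"][:,:,::-1];t=cams.grab_frame("top")["image"][:,:,::-1]
m=np.zeros((560,790,3),np.uint8)
m[:520,:440]=cv2.resize(s[200:330,250:360],None,fx=4,fy=4,interpolation=cv2.INTER_CUBIC)
m[:396,450:786]=cv2.resize(t[140:239,190:274],None,fx=4,fy=4,interpolation=cv2.INTER_CUBIC);cv2.imwrite("pics/end.png",m)
E
```

```text
clock: 25.55
eef_pos: [550.1, 261.8, 50.0]
tcp_rot: [3.141, -0.0, 1.633]
contact_force: [-0.0, -0.4, 0.0]
opening: 0.597
grasp_force: 0.0
clock: 26.05
eef_pos: [549.8, 261.6, 212.2]
tcp_rot: [3.141, -0.0, 1.633]
contact_force: [1.0, 0.2, 0.5]
opening: 0.599
grasp_force: 0.0
clock: 26.55
eef_pos: [543.5, 361.4, 270.2]
tcp_rot: [3.141, 0.0, 1.634]
contact_force: [0.2, -0.3, -0.1]
opening: 0.6
grasp_force: 0.0
t 26.55 pos [543.5 361.4 270.2] rpy [3.141 0.    1.634] F [ 0.2 -0.3 -0.1] op 0.6 gf 0.0 q [ 0.58  0.38  1.55 -0.    1.21  0.52]
need [-0.0995 -0.0018 -0.0297] [0.001 0.    0.004]
```

View pics/end.png

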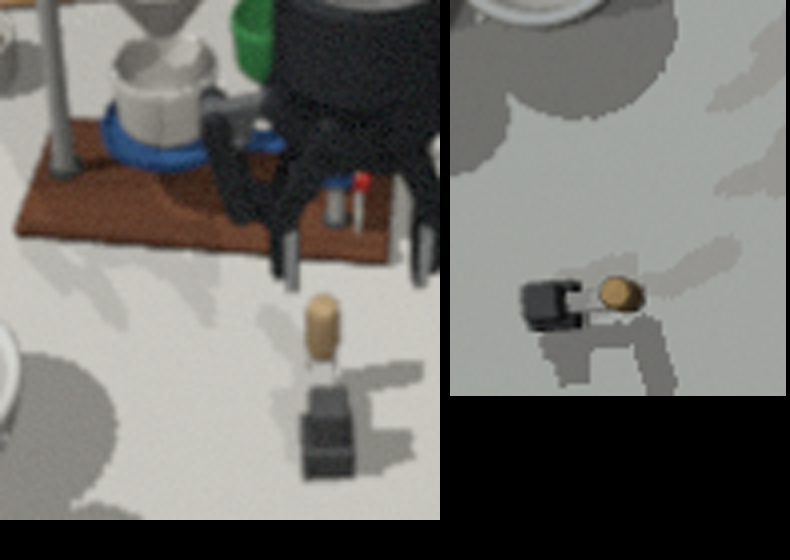

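The crank stands upright and free on the worktop (side crop (328,440), top crop (550,305)), the cup stands on the raised tray at (165,90), and the gripper touches nothing. I hand in.

```bash
python3 -c "
from rig import sign_off
print(sign_off())"
```

```text
the job is handed in; nothing more can be done
None
```

I handed the job in at about 27 s: by my camera measurements the pointer is level with the red mark (about 60.8 mm against 61.2 mm), the cup is standing on the tray, and the crank is upright on the worktop; the sign-off gave no verdict.

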